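# Close up the paint row and lock the bookend

## Task

The four paint jars stand loosely spaced in the rack. Flip the red cam lever over to the back to free the sliding bookend, push the bookend up so that the jars stand in one tight row, side by side against the rack's end wall, then flip the lever down to the front again, fully home, to lock it. Keep the jars upright in the rack and leave the other things on the mat where they are.

Things in the scene. Friction and masses are not known exactly. Their poses are not given: they have to be found in the camera images.
- rack: Fixed plywood paint rack on the cutting mat: board 84 mm (its x) by 400 mm (its y) by 12 mm, with a channel along y, 40 mm wide, between two wooden rails 6 mm thick and 15 mm high above the channel floor (z = 12 mm). Origin: centre of the underside. Its front (-x) faces the robot, more or less; the bookend slides along +y towards the end wall.
- end_wall (a point): Foot of the inner face of the rack's fixed end wall (52 mm wide, 55 mm high above the channel floor), at x = 0, y = 185 mm, z = 12 mm in the rack's frame. The row of jars must end up against this face.
- bookend (a joint): Travel of the sliding bookend in m, 0 to 0.11, growing towards the end wall (+y of the rack). At value q its jar-side face lies at y = -0.035 + q in the rack's frame, so the gap between that face and the end wall is 0.220 - q; with the four jars tight in a row it reads about 0.076. Takes some 3 N to slide when free; with the lever locked it does not slide.
- bookend_face (a point): Middle of the bookend's jar-side face: an upright plywood panel 36 mm wide (x), 6 mm thick, top 52 mm above the channel floor. The point is 25 mm above the channel floor. Axes as the rack's.
- bookend_back (a point): Point on the rear face of the bookend, which looks away from the jars (-y of the rack) and is the face to push on: an upright plywood panel 36 mm wide, top 46 mm above the channel floor, 70 mm behind the jar-side face. The point is 35 mm above the channel floor.
- lever (a joint): Angle of the red cam lever in rad: 0 = locked, leaning 60 degrees from upright towards the rack's front (-x); 1.05 = upright; 2.09 = leaning 60 degrees to the rack's back (+x), free. It turns about an axis along the rack's y through lever_pivot and stays where it is left. Pushing it at the knob takes some 3 to 7 N, most near the locked end. The cam grips below about 0.4 rad.
- lever_pivot (a point): Pivot of the lever on top of the bookend, 25 mm behind the jar-side face and 47 mm above the channel floor. It moves with the bookend. Two aluminium cheeks beside it rise 10 mm above it.
- lever_knob (a point): Centre of the red ball (18 mm diameter) at the lever's end, 75 mm from the pivot. The lever's arm is a round bar of 10 mm diameter.
- jar0: Red paint jar, 36 mm diameter, 55 mm high, black cap, about 60 g. Origin: centre of its underside.
- jar1: Blue paint jar, as the red one.
- jar2: Yellow paint jar, as the red one.
- jar3: Green paint jar, as the red one.
- glue_bottle: Bystander: white glue bottle with yellow cap, 34 mm diameter, 85 mm high, standing in front of the rack. Origin: centre of its underside.
- model_ruin: Bystander: grey model ruin on a base plate of 70 by 90 mm, 56 mm high, behind the rack. Origin: centre of its underside.
- hobby_brush: Bystander: brush 170 mm long lying behind the rack. Origin: under the middle of its length.
There are look-alikes about, which are no part of the job. Leave any pink look-alike of the jar2 alone.

How it is judged:
By the outcome, as a careful person would: the job done as asked, in the order asked, and still so for the second after the job is handed in, with the robot touching nothing.
It also fails if it takes over 59 s, if anything falls off the work surface, if the arm or the gripper's body presses on something with over 40 N, if the wrist force passes 120 N, or if a joint passes its speed limit or range.

## Robot

A 6-joint arm with a two-finger parallel gripper is mounted at the origin on the work surface. World frame = base frame: x ahead of the robot, y to its left, z up, the work surface at z = 0. Lengths are in m, angles in rad, forces in N, time in s.
With the tool pointing down it reaches from about 0.325 to 0.875 m from the base axis. Payload 4.4 kg.
Tool frame: the origin (TCP) lies between the finger pads; the fingertips stand 11 mm ahead of it and the grasp point (between the pads) lies 8 mm behind it; z points along the fingers, y is the line along which they close (so a half turn about z gives the same grasp; the last joint's range is limited). The gripper opens to 85 mm and grips with 20 to 120 N. Pads are 22 mm wide; open, the fingers measure 114 mm over their backs; the gripper's body (76 mm by 85 mm) begins 54 mm behind the grasp point. The pads swing forward as they close: fully open they stand 13 mm farther back than shut.
Start: joints at [0.985, 0.207, 1.542, -0, 1.393, -0.15], TCP at [0.243, 0.521, 0.242] pointing down, gripper open.
Joint ranges: [-2.73, 2.73], [-0.86, 2.22], [0.23, 2.46], [-1.11, 4.25], [0.08, 2.63], [-2.82, 2.82]. Speed limits (rad/s): [2.79, 2.79, 3.14, 3.14, 3.14, 3.14].

## Interface

Orientations are given as [roll, pitch, yaw] about the fixed x, y, z axes, in that order (R = Rz(yaw) Ry(pitch) Rx(roll)).
In Python, from plant import state, get_image, camera_params, close_job gives the robot as it stands.
- The arm moves only by the shell command python3 -m crank 'ROWS' [OPENING] [FORCE]. ROWS is JSON, a list of rows, each an object of numbers: "dx", "dy", "dz": the shift along the world's x, y, z in units of 0.1 m (1.0 is 0.1 m); "rx", "ry", "rz": the turn, a rotation vector about the world's x, y, z in units of 2 rad (1.0 is 2 rad). In form: [{"dx": .., "dy": .., "dz": .., "rx": .., "ry": .., "rz": ..}, ...]. A call has 1 to 8 rows; each row is the pose to reach, as a shift and turn from the pose commanded when the call began; what a row does not reach only later rows make up. A row lasts 1/8 s, in which the tool goes at most 62.5 mm and 10.7 degrees, less where a joint would pass 70% of its speed; a pose out of reach is approached as far as the arm can. A call with a number of a shift or a turn outside -1 to 1 is refused whole. A call with a gripper value outside its range is refused whole. OPENING is the opening, from -1 (shut) to 1 (fully open), set as the call begins (- or left out, the last holds). The fingers move at their own pace and stop on an object; FORCE is the grip in N (left out, the last holds). Time passes only in rows, so rows that repeat a pose let the fingers close. It gives the time, the measured TCP pose, the force, the opening and the grip force at its end, in the units of the state.
- state(): the state, without advancing time (a new reading comes with each control period).
- get_image(name): name is "scene" or "top" or "wrist"; returns (picture, depth): 400x640x3 uint8, red, green, blue; 400x640 float32, m along the optical axis (not along the pixel's ray), 0 where there is no reading.
- camera_params(name): a dict with "fx", "fy", "cx", "cy" (pixels), "T" (4x4, takes a point from camera to world coordinates). Camera axes: x right, y up, looking along -z (the intrinsics and any distortion apply to the point x, -y, -z); pixel columns grow to the right and rows downward; lengths in m; the calibration is good to about 2 mm. The wrist camera is an equidistant fisheye: a pixel r from the principal point sees the ray r / f radians off the axis. A picture is of the moment at which its call begins: read the wrist's pose just before it. camera_params takes no time and is no camera call; for the wrist camera it gives the pose at the moment of the call.
- close_job(): hands the job in; it is judged then, once.
The state is a dict: "time_s": time; "qpos": joint angles; "dq": joint speeds; "joint_torque": joint torques, N m; "tool_pos": TCP position; "tcp_rot": TCP orientation; "contact_force": force on the tool from outside, world axes, zero at the start; "moment": the same for the moment, N m; "finger_gap": opening from 0.0 (shut) to 1.0 (fully open); "grasp_force": force on a finger pad.
Only numpy, scipy, OpenCV 4.12 (cv2) and the standard library are available. Lean on these libraries where they do the work, as an engineer would, in place of code of your own. Each camera call takes 0.05 s, during which the arm holds its last target. There are 200 camera calls.

## Working session

There is one attempt and no reset: what is moved stays moved. The work goes in short steps, Python scripts to look and compute and a shell command to move; the robot and the scene stay as the last step left them, time stands still between calls to the robot, and variables do not carry over. Pictures are saved under pics/ and viewed, at most 10 in all, crops included, and the job is handed in when it is done.

```bash
mkdir -p pics; ls
python3 - <<'E'
from plant import *
import cv2,numpy as np
print(state())
for n in("scene","top"):
    im,d=get_image(n); cv2.imwrite(f"pics/{n}0.png",im[:,:,::-1]); np.savez(f"{n}0.npz",im=im,d=d)
    p=camera_params(n); print(n,p, (d>0).mean())
E
```

```text
pics
{'time_s': 0.0, 'qpos': array([ 9.84486095e-01,  2.07437654e-01,  1.54296597e+00,  1.06305873e-05,
        1.39349614e+00, -1.50460634e-01]), 'dq': array([-5.82977385e-04, -6.83113417e-04, -1.77166249e-04,  2.74686180e-03,
       -3.21933928e-04, -5.47725655e-05]), 'joint_torque': array([ 8.35709743e-04, -3.83022273e+01, -2.91599107e+01, -1.57742425e-04,
        1.02716591e-02, -1.37590965e-05]), 'tool_pos': array([0.24232938, 0.52063107, 0.24111001]), 'tcp_rot': array([-3.13931318e+00, -3.56161948e-04,  2.70574076e+00]), 'contact_force': array([ 0.46118878, -0.0880012 , -0.33536208]), 'moment': array([-0.01326356, -0.00200892,  0.0416121 ]), 'grasp_force': 0.0, 'finger_gap': 0.9986807992483978}
scene {'fx': 376.63150276715317, 'fy': 376.63150276715317, 'cx': 316.91927300115145, 'cy': 194.76339949020357, 'T': array([[-0.11279535, -0.54460446,  0.83107352,  1.25080564],
       [ 0.99335133, -0.04242115,  0.10702141,  0.25795949],
       [-0.02302924,  0.8376195 ,  0.54576847,  0.57689169],
       [ 0.        ,  0.        ,  0.        ,  1.        ]])} 0.99603125
top {'fx': 390.49538417989726, 'fy': 390.49538417989726, 'cx': 313.9163040670876, 'cy': 196.78574846080838, 'T': array([[-7.66657157e-04,  9.93963827e-01, -1.09705622e-01,
         3.85802922e-01],
       [-9.99962472e-01,  1.84697340e-04,  8.66146000e-03,
         1.56908504e-01],
       [ 8.62944026e-03,  1.09708146e-01,  9.93926383e-01,
         1.07960388e+00],
       [ 0.00000000e+00,  0.00000000e+00,  0.00000000e+00,
         1.00000000e+00]])} 0.9960390625
```

View pics/scene0.png

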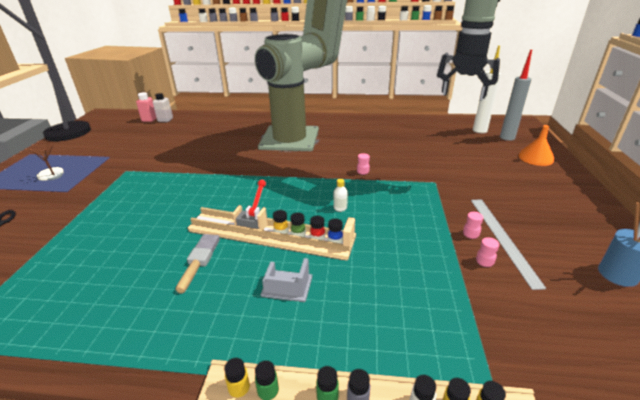

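View pics/top0.png

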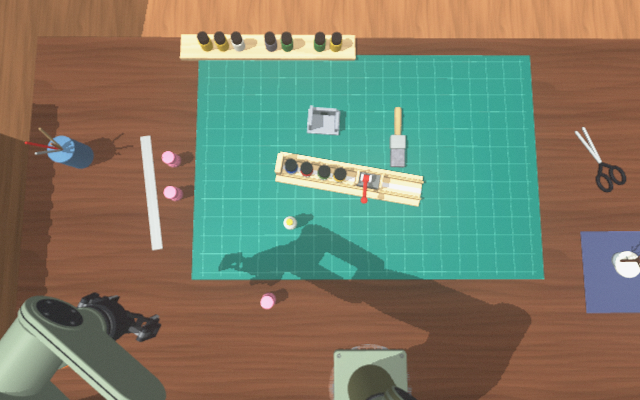

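The target rack is on the mat: in the top view it spans cols 275–422 and rows 153–205. The jars stand at (291,166), (307,170), (324,173) and (340,175), and the red lever runs from (368,178) to its knob at (365,200).

Things that could be mistaken for the targets:
- Second rack: (268,47) top
- Pink jars: (171,158), (173,193) and (267,301)
- Red-tipped bottle: (525,65) scene

I choose the on-mat rack with the red lever.

```bash
cat > h.py <<'E'
import numpy as np,cv2
from plant import *
def cloud(p,d):
    v,u=np.mgrid[:d.shape[0],:d.shape[1]]
    P=np.stack([(u-p["cx"])/p["fx"]*d,-(v-p["cy"])/p["fy"]*d,-d],-1)
    return P@p["T"][:3,:3].T+p["T"][:3,3]
def ray(p,u,v,z):
    r=p["T"][:3,:3]@np.array([(u-p["cx"])/p["fx"],-(v-p["cy"])/p["fy"],-1]); o=p["T"][:3,3]
    return o+r*(z-o[2])/r[2]
def red(im):
    h=cv2.cvtColor(im,cv2.COLOR_RGB2HSV); return ((h[...,0]<6)|(h[...,0]>174))&(h[...,1]>190)&(h[...,2]>120)
E
python3 - <<'E'
from h import *
p=camera_params("top");f=np.load("top0.npz");im,d=f["im"],f["d"];C=cloud(p,d)
h=cv2.cvtColor(im,cv2.COLOR_RGB2HSV)
print("table z", np.median(C[100:250,430:500,2]))
# not green mat, in ROI
m=np.zeros(d.shape,np.uint8); roi=(slice(140,215),slice(265,385+50)); 
print("rack hsv",h[188,400],"mat",h[220,350])
wood=(h[...,0]<30)&(h[...,1]>30)&(h[...,2]>110); m[roi]=(wood|(C[...,2]>.03))[roi]
n,l,s,c=cv2.connectedComponentsWithStats(m); i=1+np.argmax(s[1:,4]); print(s[i])
mm=l==i
z=C[...,2]
low=mm&(z<.034)&(z>0)
g=np.array([ray(p,u,v,.02)[:2] for v,u in zip(*np.where(mm))]).astype(np.float32)
print("rect",cv2.minAreaRect(g))
X=C[mm&(z<.05)][:,:2].astype(np.float32); print("cloud rect",cv2.minAreaRect(X))
r=red(im)&(z>.06); r[:150]=0;r[215:]=0
print("lever px",[(u,v,C[v,u].round(3)) for v,u in zip(*np.where(red(im))) if 150<v<215 and 350<u<385][::4])
for n,u,v in(("b",291,166),("r",307,170),("g",324,173),("y",340,175)):print(n,C[v,u].round(3))
p2=camera_params("scene");f=np.load("scene0.npz");C2=cloud(p2,f["d"])
print([(u,v,C2[v,u].round(3)) for v,u in zip(*np.where(red(f["im"]))) if 175<v<225 and 240<u<275][::6])
a=cv2.resize(im[140:220,260:430],None,fx=4,fy=4,interpolation=2);b=cv2.resize(f["im"][170:260,185:365],None,fx=4,fy=4,interpolation=2)
b=b[:, :680]
cv2.imwrite("pics/crop.png",np.vstack([a[:300],b[:300]])[:,:,::-1])
E
```

```text
table z 0.0020016874658376205
rack hsv [  0   0 246] mat [ 85 130 196]
[ 274  152  150   54 4091]
rect ((0.5450641512870789, 0.05541619658470154), (0.4092332720756531, 0.10229941457509995), 79.93794250488281)
cloud rect ((0.5460206270217896, 0.04932659864425659), (0.40718457102775574, 0.10180720686912537), 80.01698303222656)
lever px []
b [0.578 0.208 0.071]
r [0.568 0.166 0.069]
g [0.56  0.122 0.068]
y [0.555 0.08  0.068]
[(np.int64(260), np.int64(181), array([0.493, 0.023, 0.112])), (np.int64(261), np.int64(182), array([0.493, 0.025, 0.109])), (np.int64(261), np.int64(183), array([0.497, 0.026, 0.109])), (np.int64(261), np.int64(184), array([0.495, 0.025, 0.105])), (np.int64(262), np.int64(185), array([0.496, 0.028, 0.103])), (np.int64(260), np.int64(187), array([0.499, 0.023, 0.099])), (np.int64(260), np.int64(189), array([0.505, 0.024, 0.097])), (np.int64(258), np.int64(192), array([0.512, 0.02 , 0.092])), (np.int64(258), np.int64(194), array([0.516, 0.021, 0.089])), (np.int64(258), np.int64(196), array([0.522, 0.022, 0.087])), (np.int64(256), np.int64(199), array([0.526, 0.018, 0.081])), (np.int64(256), np.int64(201), array([0.531, 0.019, 0.079])), (np.int64(254), np.int64(204), array([0.536, 0.015, 0.074])), (np.int64(254), np.int64(206), array([0.542, 0.016, 0.072])), (np.int64(254), np.int64(208), array([0.547, 0.017, 0.07 ])), (np.int64(252), np.int64(210), array([0.554, 0.014, 0.069])), (np.int64(252), np.int64(212), array([0.559, 0.015, 0.066])), (np.int64(252), np.int64(214), array([0.561, 0.015, 0.062]))]
```

View pics/crop.png

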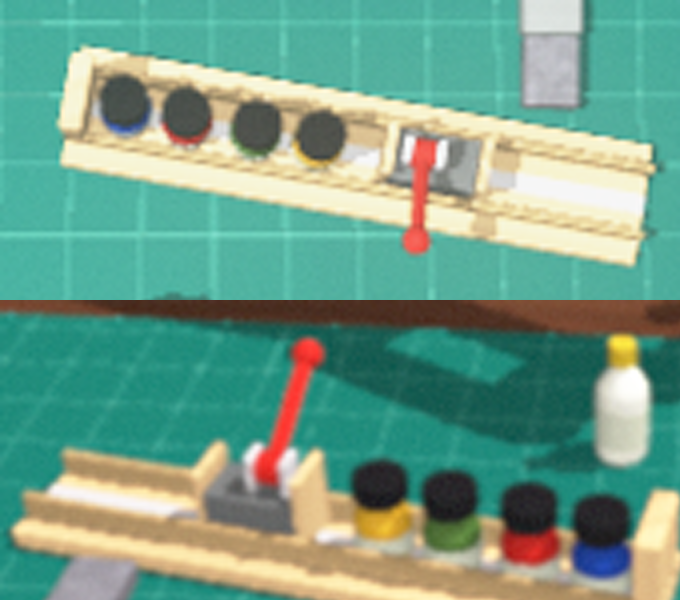

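The crop confirms it: the red lever leans to the front and the jars run yellow, green, red, blue towards the end wall. Next I refine the rack pose.

Run:
```python
from h import *
p=camera_params("top");f=np.load("top0.npz");im,d=f["im"],f["d"];C=cloud(p,d);z=C[...,2]
h=cv2.cvtColor(im,cv2.COLOR_RGB2HSV)
roi=np.zeros(d.shape,bool);roi[140:215,265:435]=1
caps=roi&(h[...,2]<90)&(z>.055)
n,l,s,c=cv2.connectedComponentsWithStats(caps.astype(np.uint8))
J=np.array([ray(p,*c[i],.067)[:2] for i in range(1,n) if s[i,4]>25]);print("jars",J.round(4).tolist())
v=np.polyfit(J[:,1],J[:,0],1);print("jar-line angle",np.degrees(np.arctan(v[0])))
# rack edges: the board rectangle via non-mat pixels, excluding red lever & tall
nm=roi&~((h[...,0]>70)&(h[...,0]<100)&(h[...,1]>60))
rr=((h[...,0]<8)|(h[...,0]>170))&(h[...,1]>110)
nm&=~cv2.dilate(rr.astype(np.uint8),np.ones((3,3))).astype(bool)
P=[ray(p,u,w,.012)[:2] for w,u in zip(*np.where(nm))]
P=np.array(P);fr=[];bk=[]
yaw=np.radians(-10);ux=np.array([np.cos(yaw),np.sin(yaw)]);uy=np.array([-ux[1],ux[0]])
o=np.array([.55,.05]);Q=np.c_[(P-o)@ux,(P-o)@uy]
for a in np.arange(-.19,.19,.01):
    q=Q[(abs(Q[:,1]-a)<.006)&(abs(Q[:,0])<.07)]
    if len(q)>5: fr.append((a,q[:,0].min()));bk.append((a,q[:,0].max()))
fr=np.array(fr);bk=np.array(bk)
for e in(fr,bk):
    k=np.polyfit(e[:,0],e[:,1],1);r=abs(e[:,1]-np.polyval(k,e[:,0]));k=np.polyfit(e[r<.004,0],e[r<.004,1],1);print("edge slope deg,off",np.degrees(k[0]),k[1])
print("y ext",np.percentile(Q[:,1],[.3,1,99,99.7]))
# scene cam clusters
p2=camera_params("scene");f2=np.load("scene0.npz");C2=cloud(p2,f2["d"])
J0=o
for nme,A in(("top",C),("scene",C2)):
    q=np.c_[(A[...,:2].reshape(-1,2)-o)@ux,(A[...,:2].reshape(-1,2)-o)@uy,A[...,2].ravel()]
    q=q[(abs(q[:,0])<.025)&(abs(q[:,1])<.22)]
    print(nme);
    for a in np.arange(-.2,.215,.008):
        w=q[abs(q[:,1]-a)<.004]; 
        if len(w):print(f"{a:.3f}:{w[:,2].max():.3f}",end=" ")
h2=cv2.cvtColor(f2["im"],cv2.COLOR_RGB2HSV);r2=red(f2["im"]);ys=[(u,w) for w,u in zip(*np.where(r2)) if 178<=w<=187 and 250<u<275];m=np.mean(ys,0);print("\nknob scene px",m,len(ys),ray(p2,*m,.0985))
rt=rr&roi;ys=[(u,w) for w,u in zip(*np.where(rt)) if w>195 and u>355];m=np.mean(ys,0);print("knob top",m,len(ys),ray(p,*m,.0985))
```

```text
jars [[0.5821, 0.2093], [0.5742, 0.1685], [0.5662, 0.1217], [0.559, 0.0798]]
jar-line angle 10.07377656368283
edge slope deg,off 0.024324599969573122 -0.038497016525811494
edge slope deg,off 0.007620080504962938 0.04759567610290048
y ext [-0.19924697 -0.19616761  0.20337177  0.20780251]
top
-0.200:0.026 -0.192:0.034 -0.184:0.031 -0.176:0.032 -0.168:0.030 -0.160:0.033 -0.152:0.032 -0.144:0.031 -0.136:0.033 -0.128:0.031 -0.120:0.032 -0.112:0.032 -0.104:0.031 -0.096:0.030 -0.088:0.032 -0.080:0.063 -0.072:0.063 -0.064:0.051 -0.056:0.051 -0.048:0.076 -0.040:0.088 -0.032:0.085 -0.024:0.073 -0.016:0.068 -0.008:0.066 0.000:0.031 0.008:0.034 0.016:0.070 0.024:0.074 0.032:0.075 0.040:0.073 0.048:0.072 0.056:0.070 0.064:0.072 0.072:0.072 0.080:0.074 0.088:0.073 0.096:0.038 0.104:0.067 0.112:0.074 0.120:0.073 0.128:0.073 0.136:0.073 0.144:0.041 0.152:0.073 0.160:0.074 0.168:0.073 0.176:0.073 0.184:0.069 0.192:0.074 0.200:0.074 0.208:0.007 scene
-0.200:0.029 -0.192:0.029 -0.184:0.031 -0.176:0.031 -0.168:0.031 -0.160:0.030 -0.152:0.031 -0.144:0.030 -0.136:0.030 -0.128:0.031 -0.120:0.030 -0.112:0.032 -0.104:0.030 -0.096:0.015 -0.088:0.028 -0.080:0.062 -0.072:0.059 -0.064:0.050 -0.056:0.050 -0.048:0.073 -0.040:0.087 -0.032:0.088 -0.024:0.073 -0.016:0.067 -0.008:0.064 0.000:0.031 0.008:0.016 0.016:0.070 0.024:0.070 0.032:0.071 0.040:0.071 0.048:0.072 0.056:0.071 0.064:0.071 0.072:0.071 0.080:0.071 0.088:0.072 0.096:0.029 0.104:0.070 0.112:0.071 0.120:0.071 0.128:0.072 0.136:0.070 0.144:0.070 0.152:0.071 0.160:0.071 0.168:0.071 0.176:0.071 0.184:0.070 0.192:0.071 0.200:0.072 0.208:0.004 
knob scene px [261.3125  183.65625] 32 [0.48333217 0.02236773 0.0985    ]
knob top [363.61111111 199.27777778] 36 [0.48777642 0.02268942 0.0985    ]
```

Results:
- **Rack:** yaw is about -10°.
- **Pivot:** about (0.547, 0.012, 0.0615).
- **Knob:** about (0.483, 0.023, 0.099).
- **Bookend:** q is about 0.022.

I'll grip the ball with the fingers closing along the rack's y, then carry it round the arc.

```bash
python3 -m crank '[{"dx":0.24,"dy":-0.5,"rz":0.07},{"dx":0.48,"dy":-1,"rz":0.132}]' 0 30
python3 -m crank '[{"dx":0.24,"dy":-0.5},{"dx":0.48,"dy":-1}]'
python3 -m crank '[{"dx":0.24,"dy":-0.5},{"dx":0.48,"dy":-1}]'
python3 -m crank '[{"dx":0.24,"dy":-0.5},{"dx":0.48,"dy":-1}]'
python3 -m crank '[{"dx":0.24,"dy":-0.5},{"dx":0.48,"dy":-0.98},{"dx":0.48,"dy":-0.98},{"dx":0.48,"dy":-0.98}]'
```

```text
invalid input
invalid input
invalid input
invalid input
invalid input
```

```bash
python3 -m crank '[{"dx":0.24,"dy":-0.5,"dz":0,"rx":0,"ry":0,"rz":0.07},{"dx":0.48,"dy":-1,"dz":0,"rx":0,"ry":0,"rz":0.132}]' 0 30
```

```text
time_s: 0.35
tool_pos: [0.2907, 0.4201, 0.2415]
tcp_rot: [-3.14, -0.0, 2.976]
contact_force: [1.4, -0.2, 0.1]
finger_gap: 0.607
grasp_force: 0.0
```

All six keys are needed.

```bash
python3 -m crank '[{"dx":0.24,"dy":-0.5,"dz":0,"rx":0,"ry":0,"rz":0},{"dx":0.48,"dy":-1,"dz":0,"rx":0,"ry":0,"rz":0}]'
python3 -m crank '[{"dx":0.24,"dy":-0.5,"dz":0,"rx":0,"ry":0,"rz":0},{"dx":0.48,"dy":-1,"dz":0,"rx":0,"ry":0,"rz":0}]'
python3 -m crank '[{"dx":0.24,"dy":-0.5,"dz":0,"rx":0,"ry":0,"rz":0},{"dx":0.48,"dy":-1,"dz":0,"rx":0,"ry":0,"rz":0}]'
python3 -m crank '[{"dx":0.24,"dy":-0.5,"dz":0,"rx":0,"ry":0,"rz":0},{"dx":0.48,"dy":-0.98,"dz":0,"rx":0,"ry":0,"rz":0},{"dx":0.48,"dy":-0.98,"dz":0,"rx":0,"ry":0,"rz":0},{"dx":0.48,"dy":-0.98,"dz":0,"rx":0,"ry":0,"rz":0}]'
python3 - <<'E'
from h import *
s=state();print(s["tool_pos"],s["tcp_rot"])
p=camera_params("wrist");im,d=get_image("wrist");cv2.imwrite("pics/w1.png",im[:,:,::-1])
print({k:p[k] for k in("fx","cx","cy")})
# project predicted knob
def proj(X):
    c=np.linalg.inv(p["T"])@np.r_[X,1];x,y,z=c[0],-c[1],-c[2];r=np.hypot(x,y);t=np.arctan2(r,z);return p["cx"]+p["fx"]*t*x/r,p["cy"]+p["fy"]*t*y/r
print("pred knob",proj([.483,.023,.099]))
h=cv2.cvtColor(im,cv2.COLOR_RGB2HSV);m=(((h[...,0]<8)|(h[...,0]>170))&(h[...,1]>150)&(h[...,2]>90)).astype(np.uint8)
n,l,st,c=cv2.connectedComponentsWithStats(m);print([(st[i].tolist(),c[i].round(1).tolist()) for i in range(1,n) if st[i,4]>40])
E
```

```text
time_s: 0.6
tool_pos: [0.3389, 0.3196, 0.2419]
tcp_rot: [-3.141, -0.0, 2.97]
contact_force: [1.1, 0.3, -0.2]
finger_gap: 0.497
grasp_force: 0.0
time_s: 0.85
tool_pos: [0.3869, 0.2195, 0.242]
tcp_rot: [-3.141, -0.0, 2.97]
contact_force: [1.1, 0.2, -0.3]
finger_gap: 0.491
grasp_force: 0.0
time_s: 1.1
tool_pos: [0.4349, 0.1196, 0.242]
tcp_rot: [3.141, -0.0, 2.97]
contact_force: [0.9, -0.2, -0.5]
finger_gap: 0.501
grasp_force: 0.0
time_s: 1.6
tool_pos: [0.4821, 0.0235, 0.2417]
tcp_rot: [3.141, -0.002, 2.969]
contact_force: [0.3, 0.5, -0.2]
finger_gap: 0.497
grasp_force: 0.0
[0.48213827 0.02345247 0.24167523] [ 3.14112558e+00 -1.72270951e-03  2.96910831e+00]
{'fx': 309.70691628693146, 'cx': 318.8629196162116, 'cy': 198.47662767559538}
pred knob (np.float64(319.2450629920816), np.float64(189.94203475076358))
[([311, 186, 18, 61, 736], [319.1, 215.0]), ([433, 215, 25, 24, 206], [442.1, 223.0])]
```

View pics/w1.png

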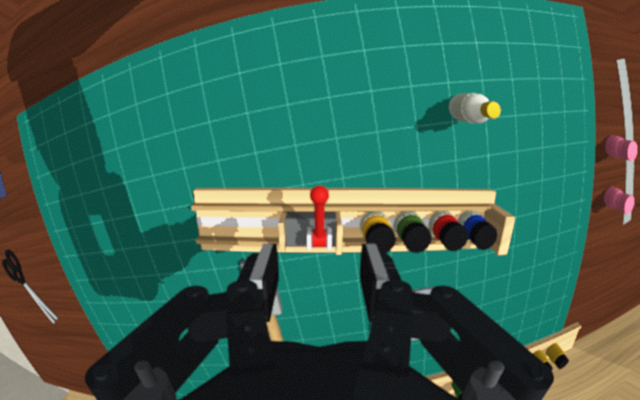

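The wrist view shows the knob at (319,195), about 5 px (≈4 mm) further towards the rack than predicted. It is centred between the fingers. I'll descend with a small x correction.

```bash
python3 -m crank '[{"dx":0.02,"dy":0,"dz":-0.4,"rx":0,"ry":0,"rz":0},{"dx":0.04,"dy":0,"dz":-0.7,"rx":0,"ry":0,"rz":0},{"dx":0.04,"dy":0,"dz":-1,"rx":0,"ry":0,"rz":0}]'
python3 -m crank '[{"dx":0,"dy":0,"dz":-0.25,"rx":0,"ry":0,"rz":0},{"dx":0,"dy":0,"dz":-0.5,"rx":0,"ry":0,"rz":0},{"dx":0,"dy":0,"dz":-0.5,"rx":0,"ry":0,"rz":0}]'
python3 - <<'E'
from h import *
im,d=get_image("wrist");cv2.imwrite("pics/w2.png",im[100:400,150:500,::-1])
E
```

```text
time_s: 2.02
tool_pos: [0.4861, 0.025, 0.1414]
tcp_rot: [3.141, -0.0, 2.973]
contact_force: [0.7, -0.4, -0.3]
finger_gap: 0.498
grasp_force: 0.0
time_s: 2.4
tool_pos: [0.484, 0.025, 0.0904]
tcp_rot: [-3.141, -0.006, 2.972]
contact_force: [-0.2, 0.6, 0.5]
finger_gap: 0.5
grasp_force: 0.0
```

View pics/w2.png

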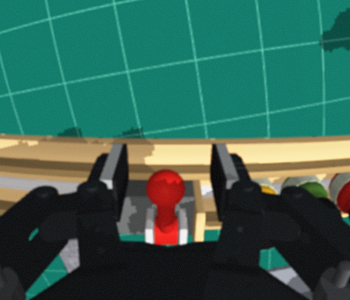

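The knob at crop (165,187) sits between the pads at cols 115 and 222. Closing on it.

```bash
python3 -m crank '[{"dx":0,"dy":0,"dz":0,"rx":0,"ry":0,"rz":0},{"dx":0,"dy":0,"dz":0,"rx":0,"ry":0,"rz":0},{"dx":0,"dy":0,"dz":0,"rx":0,"ry":0,"rz":0},{"dx":0,"dy":0,"dz":0,"rx":0,"ry":0,"rz":0},{"dx":0,"dy":0,"dz":0,"rx":0,"ry":0,"rz":0},{"dx":0,"dy":0,"dz":0,"rx":0,"ry":0,"rz":0}]' -1 30
python3 - <<'E'
import numpy as np
# arc shifts from -60deg in 10deg-steps, units 0.1m, rack x dir yaw -10
for a in range(-45,61,15):
    for b in ((-60,) if a<=0 else (0,)):
        s=.75*(np.sin(np.radians(a))-np.sin(np.radians(b)));z=.75*(np.cos(np.radians(a))-np.cos(np.radians(b)))
        print(a,"from",b,round(s*.985,3),round(-s*.174,3),round(z,3))
E
```

```text
time_s: 3.2
tool_pos: [0.4877, 0.0229, 0.0938]
tcp_rot: [-3.141, 0.002, 2.97]
contact_force: [-1.3, -0.7, 6.4]
finger_gap: 0.185
grasp_force: 29.3
-45 from -60 0.117 -0.021 0.155
-30 from -60 0.27 -0.048 0.275
-15 from -60 0.449 -0.079 0.349
0 from -60 0.64 -0.113 0.375
15 from 0 0.191 -0.034 -0.026
30 from 0 0.369 -0.065 -0.1
45 from 0 0.522 -0.092 -0.22
60 from 0 0.64 -0.113 -0.375
```

```bash
python3 -m crank '[{"dx":0.05,"dy":-0.01,"dz":0.08,"rx":0,"ry":0,"rz":0},{"dx":0.117,"dy":-0.02,"dz":0.155,"rx":0,"ry":0,"rz":0},{"dx":0.19,"dy":-0.035,"dz":0.22,"rx":0,"ry":0,"rz":0},{"dx":0.27,"dy":-0.05,"dz":0.275,"rx":0,"ry":0,"rz":0},{"dx":0.36,"dy":-0.065,"dz":0.315,"rx":0,"ry":0,"rz":0},{"dx":0.45,"dy":-0.08,"dz":0.35,"rx":0,"ry":0,"rz":0},{"dx":0.64,"dy":-0.113,"dz":0.375,"rx":0,"ry":0,"rz":0},{"dx":0.64,"dy":-0.113,"dz":0.375,"rx":0,"ry":0,"rz":0}]'
```

```text
time_s: 4.2
tool_pos: [0.5554, 0.0114, 0.132]
tcp_rot: [3.141, 0.009, 2.969]
contact_force: [3.3, -1.0, -1.7]
finger_gap: -0.002
grasp_force: 2.0
```

Run:
```python
from h import *
im,d=get_image("wrist");i2,d2=get_image("scene")
a=im[100:400,150:500];b=cv2.resize(i2[150:260,185:345],None,fx=2.7,fy=2.7)[:300]
cv2.imwrite("pics/w3.png",np.hstack([a[:297],b[:297]])[:,:,::-1])
```

```text
(no output)
```

View pics/w3.png

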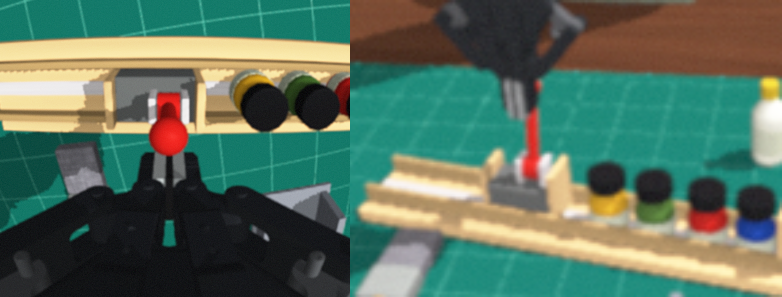

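The knob slipped out ahead of the fingers just short of upright: wrist crop (169,135), so about (319,235). I'll work out its angle, then finish by pushing with closed fingers from the front.

```bash
cat >> h.py <<'E'
PIV=np.array([.5485,.0117,.0615]);UX=np.array([.985,-.174,0]);UY=np.array([.174,.985,0])
def knob(a,piv=PIV): return piv+.075*(np.sin(a)*UX+np.cos(a)*np.array([0,0,1]))
def proj(p,X,fish=False):
    c=np.linalg.inv(p["T"])@np.r_[X,1];x,y,z=c[0],-c[1],-c[2];r=np.hypot(x,y);t=np.arctan2(r,z) if fish else r/z
    return np.array([p["cx"]+p["fx"]*t*x/r,p["cy"]+p["fy"]*t*y/r])
E
python3 - <<'E'
from h import *
p=camera_params("wrist")
for a in range(-30,11,5): print(a,knob(np.radians(a)).round(4),proj(p,knob(np.radians(a)),True).round(1))
E
python3 -m crank '[{"dx":0,"dy":0,"dz":0.25,"rx":0,"ry":0,"rz":0},{"dx":0,"dy":0,"dz":0.5,"rx":0,"ry":0,"rz":0},{"dx":-0.35,"dy":0.06,"dz":0.5,"rx":0,"ry":0,"rz":0},{"dx":-0.7,"dy":0.125,"dz":0.5,"rx":0,"ry":0,"rz":0},{"dx":-0.7,"dy":0.125,"dz":0.5,"rx":0,"ry":0,"rz":0}]' -1 60
python3 - <<'E'
from h import *
im,d=get_image("scene");r=red(im);r[:130]=0;r[230:]=0;r[:,:230]=0;r[:,290:]=0
v,u=np.where(r);C=cloud(camera_params("scene"),d);m=v<v.min()+8;print(u[m].mean(),v.min(),C[v,u][m].mean(0),C[v,u][~m].mean(0))
for a in range(-30,11,10):print(a,proj(camera_params("scene"),knob(np.radians(a))))
E
```

```text
-30 [0.5116 0.0182 0.1265] [319.  180.5]
-25 [0.5173 0.0172 0.1295] [319.  194.7]
-20 [0.5232 0.0162 0.132 ] [319.  209.1]
-15 [0.5294 0.0151 0.1339] [319.  223.6]
-10 [0.5357 0.014  0.1354] [318.9 237.7]
-5 [0.5421 0.0128 0.1362] [318.9 251.2]
0 [0.5485 0.0117 0.1365] [318.9 263.7]
5 [0.5549 0.0106 0.1362] [318.8 275. ]
10 [0.5613 0.0094 0.1354] [318.8 285.1]
time_s: 4.92
tool_pos: [0.4784, 0.0255, 0.1799]
tcp_rot: [3.141, -0.001, 2.971]
contact_force: [0.3, 1.1, -0.5]
finger_gap: -0.001
grasp_force: 0.0
252.125 179 [0.53776931 0.01798279 0.13562532] [0.54821379 0.0148386  0.08759315]
-30 [255.53290695 179.68391662]
-20 [253.14902173 180.17569554]
-10 [250.66265349 181.65519233]
0 [248.15295909 184.11397493]
10 [245.70631171 187.50472742]
```

```bash
python3 -m crank '[{"dx":0,"dy":0,"dz":-0.23,"rx":0,"ry":0,"rz":0},{"dx":0,"dy":0,"dz":-0.46,"rx":0,"ry":0,"rz":0},{"dx":0.3,"dy":-0.053,"dz":-0.46,"rx":0,"ry":0,"rz":0},{"dx":0.42,"dy":-0.074,"dz":-0.46,"rx":0,"ry":0,"rz":0},{"dx":0.54,"dy":-0.095,"dz":-0.46,"rx":0,"ry":0,"rz":0},{"dx":0.62,"dy":-0.11,"dz":-0.46,"rx":0,"ry":0,"rz":0},{"dx":0.69,"dy":-0.122,"dz":-0.46,"rx":0,"ry":0,"rz":0}]'
python3 -m crank '[{"dx":0.07,"dy":-0.013,"dz":-0.02,"rx":0,"ry":0,"rz":0},{"dx":0.148,"dy":-0.026,"dz":-0.05,"rx":0,"ry":0,"rz":0},{"dx":0.22,"dy":-0.038,"dz":-0.09,"rx":0,"ry":0,"rz":0},{"dx":0.28,"dy":-0.049,"dz":-0.135,"rx":0,"ry":0,"rz":0},{"dx":0.33,"dy":-0.058,"dz":-0.19,"rx":0,"ry":0,"rz":0},{"dx":0.38,"dy":-0.067,"dz":-0.25,"rx":0,"ry":0,"rz":0},{"dx":0.4,"dy":-0.07,"dz":-0.3,"rx":0,"ry":0,"rz":0},{"dx":0.4,"dy":-0.07,"dz":-0.3,"rx":0,"ry":0,"rz":0}]'
python3 - <<'E'
from h import *
im,d=get_image("wrist");i2,d2=get_image("scene")
a=im[100:400,150:500];b=cv2.resize(i2[150:260,185:345],None,fx=2.7,fy=2.7)[:300]
cv2.imwrite("pics/w4.png",np.hstack([a[:297],b[:297]])[:,:,::-1])
E
```

```text
time_s: 5.85
tool_pos: [0.5496, 0.0124, 0.1335]
tcp_rot: [3.141, -0.001, 2.97]
contact_force: [-3.9, 0.7, 0.6]
finger_gap: -0.005
grasp_force: 2.1
time_s: 6.85
tool_pos: [0.5906, 0.0051, 0.1059]
tcp_rot: [-3.141, 0.001, 2.97]
contact_force: [-6.9, 0.8, 13.8]
finger_gap: -0.001
grasp_force: 7.6
```

View pics/w4.png

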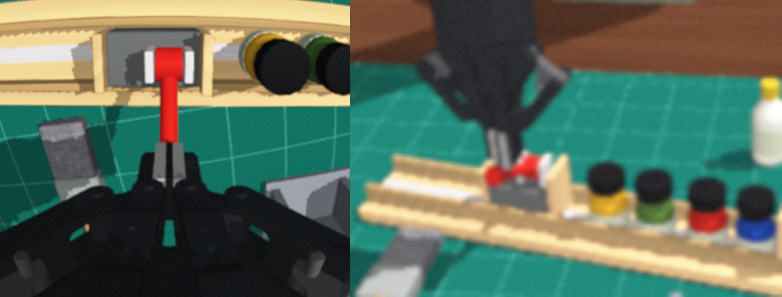

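The lever is over at the back stop: the fingertips press on it with about 14 N of reaction. Next I lift, go behind the bookend and lower.

```bash
python3 -m crank '[{"dx":0,"dy":0,"dz":0.25,"rx":0,"ry":0,"rz":0},{"dx":0,"dy":0,"dz":0.5,"rx":0,"ry":0,"rz":0},{"dx":-0.27,"dy":-0.36,"dz":0.5,"rx":0,"ry":0,"rz":0},{"dx":-0.53,"dy":-0.72,"dz":0.5,"rx":0,"ry":0,"rz":0},{"dx":-0.53,"dy":-0.72,"dz":0.5,"rx":0,"ry":0,"rz":0},{"dx":-0.53,"dy":-0.72,"dz":0,"rx":0,"ry":0,"rz":0},{"dx":-0.53,"dy":-0.72,"dz":-0.47,"rx":0,"ry":0,"rz":0},{"dx":-0.53,"dy":-0.72,"dz":-0.47,"rx":0,"ry":0,"rz":0}]'
python3 - <<'E'
from h import *
i2,d2=get_image("scene");np.savez("s1.npz",im=i2,d=d2)
r=red(i2);r[:130]=0;r[230:]=0;r[:,:230]=0;r[:,290:]=0
v,u=np.where(r);C=cloud(camera_params("scene"),d2)
print(u.mean(),v.mean(),v.max(),C[v,u].max(0),C[v,u].min(0));p=camera_params("scene")
for a in(40,50,60):print(a,proj(p,knob(np.radians(a))))
cv2.imwrite("pics/s5.png",cv2.resize(i2[140:260,185:365],None,fx=4,fy=4)[:,:,::-1])
E
```

```text
time_s: 7.95
tool_pos: [0.5336, -0.0653, 0.0526]
tcp_rot: [3.14, -0.009, 2.97]
contact_force: [0.3, 0.4, 0.5]
finger_gap: 0.001
grasp_force: 0.0
244.0857142857143 213.17142857142858 217 [0.62276179 0.01764464 0.10637089] [ 5.51051922e-01 -4.47411904e-05  6.00191999e-02]
40 [239.63442988 202.1723301 ]
50 [238.30352845 208.00326037]
60 [237.42287619 213.95605485]
```

View pics/s5.png

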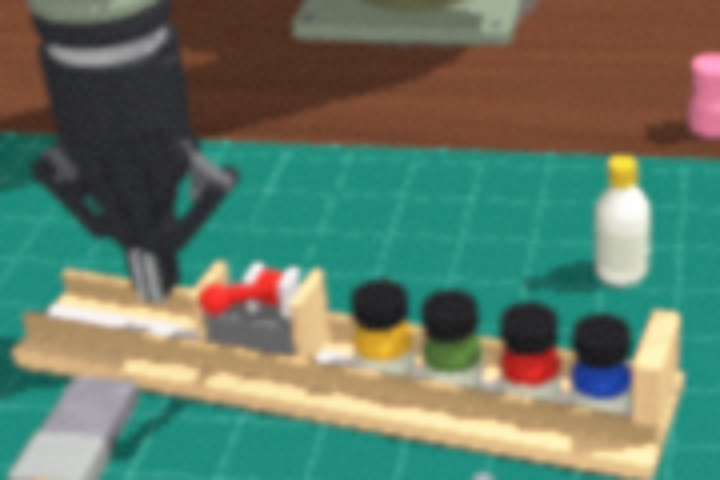

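The lever is back and the fingers are behind the bookend's rear face (scene crop: fingers (150,280), rear panel (210,275)). Now a slow push along +y of the rack.

```bash
python3 -m crank '[{"dx":0.017,"dy":0.1,"dz":0,"rx":0,"ry":0,"rz":0},{"dx":0.035,"dy":0.2,"dz":0,"rx":0,"ry":0,"rz":0},{"dx":0.044,"dy":0.25,"dz":0,"rx":0,"ry":0,"rz":0},{"dx":0.053,"dy":0.3,"dz":0,"rx":0,"ry":0,"rz":0}]'
python3 -m crank '[{"dx":0.007,"dy":0.04,"dz":0,"rx":0,"ry":0,"rz":0},{"dx":0.014,"dy":0.08,"dz":0,"rx":0,"ry":0,"rz":0},{"dx":0.021,"dy":0.12,"dz":0,"rx":0,"ry":0,"rz":0},{"dx":0.028,"dy":0.16,"dz":0,"rx":0,"ry":0,"rz":0},{"dx":0.035,"dy":0.2,"dz":0,"rx":0,"ry":0,"rz":0}]'
python3 -m crank '[{"dx":0.007,"dy":0.04,"dz":0,"rx":0,"ry":0,"rz":0},{"dx":0.014,"dy":0.08,"dz":0,"rx":0,"ry":0,"rz":0},{"dx":0.018,"dy":0.1,"dz":0,"rx":0,"ry":0,"rz":0}]'
```

```text
time_s: 8.5
tool_pos: [0.5435, -0.037, 0.0583]
tcp_rot: [-3.141, 0.004, 2.97]
contact_force: [0.3, -3.0, 1.9]
finger_gap: -0.003
grasp_force: 1.4
time_s: 9.12
tool_pos: [0.5456, -0.0166, 0.0567]
tcp_rot: [-3.141, -0.0, 2.97]
contact_force: [0.8, -2.9, 2.3]
finger_gap: 0.002
grasp_force: 1.6
time_s: 9.5
tool_pos: [0.5474, -0.0065, 0.0567]
tcp_rot: [-3.141, 0.0, 2.97]
contact_force: [0.9, -3.9, 1.1]
finger_gap: 0.001
grasp_force: 1.8
```

```bash
python3 -m crank '[{"dx":0.005,"dy":0.03,"dz":0,"rx":0,"ry":0,"rz":0},{"dx":0.011,"dy":0.06,"dz":0,"rx":0,"ry":0,"rz":0},{"dx":0.011,"dy":0.06,"dz":0,"rx":0,"ry":0,"rz":0}]' | grep -E 'pos|force:'
python3 - <<'E'
from h import *
im,d=get_image("top");p=camera_params("top");C=cloud(p,d);np.savez("t2.npz",im=im,d=d)
h=cv2.cvtColor(im,cv2.COLOR_RGB2HSV);roi=np.zeros(d.shape,bool);roi[140:215,265:400]=1
caps=roi&(h[...,2]<90)&(C[...,2]>.055)&(C[...,2]<.085)
n,l,s,c=cv2.connectedComponentsWithStats(caps.astype(np.uint8))
J=[ray(p,*c[i],.067) for i in range(1,n) if s[i,4]>25];print([(j.round(3).tolist(),round(float(j@UY),4)) for j in J])
i2,_=get_image("scene");cv2.imwrite("pics/s6.png",np.vstack([cv2.resize(i2[170:260,205:365],None,fx=4,fy=4)[:300],cv2.resize(im[140:215,260:420],None,fx=4,fy=4)])[:,:,::-1])
E
```

```text
tool_pos: [0.5484, -0.0003, 0.0567]
contact_force: [0.3, -1.6, 1.1]
grasp_force: 1.1
[([0.582, 0.209, 0.067], 0.3075), ([0.575, 0.17, 0.067], 0.2673), ([0.567, 0.136, 0.067], 0.2322), ([0.561, 0.1, 0.067], 0.1966)]
```

View pics/s6.png

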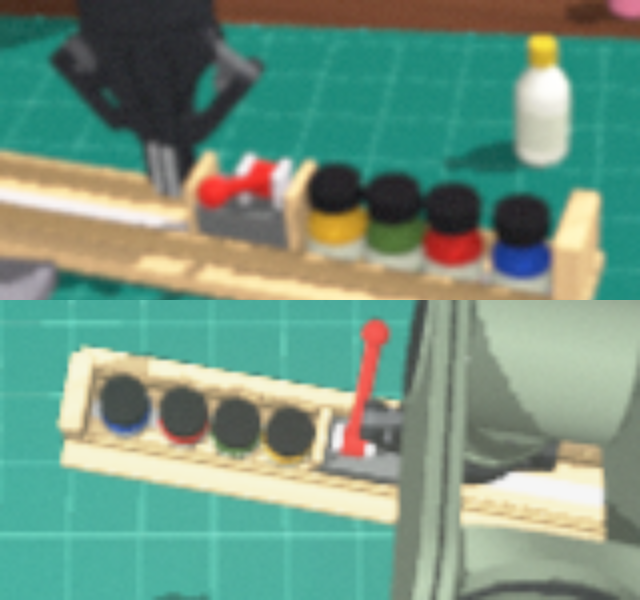

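Yellow, green and red now touch. About 4 mm remains to blue, and then a gap from blue to the wall, roughly 10 mm in all. I continue in small steps.

```bash
python3 -m crank '[{"dx":0.007,"dy":0.04,"dz":0,"rx":0,"ry":0,"rz":0},{"dx":0.011,"dy":0.06,"dz":0,"rx":0,"ry":0,"rz":0},{"dx":0.011,"dy":0.06,"dz":0,"rx":0,"ry":0,"rz":0}]' | grep -E 'pos|force:'
python3 -m crank '[{"dx":0.004,"dy":0.02,"dz":0,"rx":0,"ry":0,"rz":0},{"dx":0.004,"dy":0.02,"dz":0,"rx":0,"ry":0,"rz":0}]' | grep -E 'pos|act_force:'
python3 -m crank '[{"dx":0.004,"dy":0.02,"dz":0,"rx":0,"ry":0,"rz":0},{"dx":0.004,"dy":0.02,"dz":0,"rx":0,"ry":0,"rz":0}]' | grep -E 'pos|act_force:'
```

```text
tool_pos: [0.5492, 0.0055, 0.0566]
contact_force: [0.4, -2.2, 1.1]
grasp_force: 1.6
tool_pos: [0.5496, 0.0074, 0.0566]
contact_force: [0.1, -3.2, 1.2]
tool_pos: [0.55, 0.0095, 0.0566]
contact_force: [-2.3, -3.9, 1.6]
```

```bash
cat > jar.py <<'E'
from h import *
im,d=get_image("top");p=camera_params("top");C=cloud(p,d)
h=cv2.cvtColor(im,cv2.COLOR_RGB2HSV);roi=np.zeros(d.shape,bool);roi[140:215,265:345]=1
caps=roi&(h[...,2]<90)&(C[...,2]>.055)&(C[...,2]<.085)
print("caps",caps.sum());cc,_=cv2.HoughCircles(cv2.resize(cv2.cvtColor(im,6 if 0 else cv2.COLOR_RGB2GRAY)[140:215,265:345],None,fx=4,fy=4),cv2.HOUGH_GRADIENT,1,35,param1=80,param2=12,minRadius=18,maxRadius=32)[0],0
J=sorted([ray(p,265+x/4,140+y/4,.069)@UY for x,y,r in cc]);print(np.round(J,4))
lab=C[roi&caps]@UY;print("extent",np.percentile(lab,[1,99]))
E
python3 jar.py
```

```text
caps 425
[0.1729 0.2073 0.2408 0.274  0.3133]
extent [0.19456862 0.32522436]
```

```bash
for i in 1; do :; done
python3 -m crank '[{"dx":0.004,"dy":0.02,"dz":0,"rx":0,"ry":0,"rz":0},{"dx":0.004,"dy":0.02,"dz":0,"rx":0,"ry":0,"rz":0}]' | grep -E 'pos|act_force:'
python3 -m crank '[{"dx":0.003,"dy":0.015,"dz":0,"rx":0,"ry":0,"rz":0},{"dx":0.003,"dy":0.015,"dz":0,"rx":0,"ry":0,"rz":0}]' | grep -E 'pos|act_force:'
python3 -m crank '[{"dx":0.003,"dy":0.015,"dz":0,"rx":0,"ry":0,"rz":0},{"dx":0.003,"dy":0.015,"dz":0,"rx":0,"ry":0,"rz":0}]' | grep -E 'pos|act_force:'
python3 jar.py
```

```text
tool_pos: [0.5501, 0.0104, 0.0566]
contact_force: [-1.8, -7.1, 1.0]
tool_pos: [0.5502, 0.0106, 0.0566]
contact_force: [-3.7, -10.8, 2.0]
tool_pos: [0.5503, 0.0109, 0.0567]
contact_force: [-4.4, -14.2, 3.2]
caps 434
[0.1698 0.1728 0.2044 0.2384 0.2755 0.3117]
extent [0.19541062 0.32646753]
```

The force has risen to 14 N with no more travel, so the row is tight. I'll back off, lift and move behind the lever, then measure the knob.

```bash
python3 -m crank '[{"dx":-0.035,"dy":-0.2,"dz":0,"rx":0,"ry":0,"rz":0},{"dx":-0.035,"dy":-0.2,"dz":0.5,"rx":0,"ry":0,"rz":0},{"dx":-0.035,"dy":-0.2,"dz":1,"rx":0,"ry":0,"rz":0},{"dx":0.5,"dy":-0.2,"dz":1,"rx":0,"ry":0,"rz":0},{"dx":1,"dy":-0.1,"dz":1,"rx":0,"ry":0,"rz":0},{"dx":1,"dy":0.3,"dz":1,"rx":0,"ry":0,"rz":0},{"dx":1,"dy":0.3,"dz":1,"rx":0,"ry":0,"rz":0}]'
python3 jar.py
python3 - <<'E'
from h import *
for n in("scene","top","wrist"):
    p=camera_params(n);im,d=get_image(n);r=red(im)
    P2=PIV+.054*UY;k=proj(p,knob(np.radians(60),P2),n=="wrist");b=proj(p,P2,n=="wrist")
    m=np.zeros(r.shape,bool);x,y=k.astype(int);m[max(0,y-30):y+30,max(0,x-30):x+30]=1
    if n=="wrist": h=cv2.cvtColor(im,cv2.COLOR_RGB2HSV);r=(((h[...,0]<8)|(h[...,0]>170))&(h[...,1]>150)&(h[...,2]>90))
    else:h=cv2.cvtColor(im,cv2.COLOR_RGB2HSV);r=(((h[...,0]<8)|(h[...,0]>170))&(h[...,1]>110)&(h[...,2]>90))
    v,u=np.where(r&m);print(n,"pred knob",k.round(1),"pivot",b.round(1),"red box",(u.min(),u.max(),v.min(),v.max()) if len(u) else None, "row-top cols",u[v<v.min()+6].mean() if len(u) else 0)
    cv2.imwrite(f"pics/{n}7.png",im[:,:,::-1])
E
```

```text
time_s: 12.58
tool_pos: [0.6513, 0.0474, 0.1559]
tcp_rot: [3.139, -0.001, 2.973]
contact_force: [-0.0, -0.6, -0.5]
finger_gap: -0.0
grasp_force: 0.0
caps 436
[0.1727 0.1773 0.2061 0.221  0.2411 0.2772 0.3105]
extent [0.19516147 0.32654123]
scene pred knob [260.3 217.7] pivot [273.3 214.6] red box (np.int64(259), np.int64(277), np.int64(211), np.int64(222)) row-top cols 270.17241379310343
top pred knob [350.8 147.2] pivot [345.4 174.3] red box None row-top cols 0
wrist pred knob [326.8 179.5] pivot [326.1  79.5] red box (np.int64(318), np.int64(344), np.int64(149), np.int64(192)) row-top cols 331.0
```

```bash
python3 -m crank '[{"dx":0,"dy":0.04,"dz":-0.3,"rx":0,"ry":0,"rz":0},{"dx":0,"dy":0.04,"dz":-0.6,"rx":0,"ry":0,"rz":0},{"dx":0,"dy":0.04,"dz":-0.6,"rx":0,"ry":0,"rz":0}]'
python3 -m crank '[{"dx":-0.13,"dy":0.023,"dz":0,"rx":0,"ry":0,"rz":0},{"dx":-0.2,"dy":0.036,"dz":0.135,"rx":0,"ry":0,"rz":0},{"dx":-0.3,"dy":0.052,"dz":0.225,"rx":0,"ry":0,"rz":0},{"dx":-0.4,"dy":0.07,"dz":0.3,"rx":0,"ry":0,"rz":0},{"dx":-0.51,"dy":0.09,"dz":0.34,"rx":0,"ry":0,"rz":0},{"dx":-0.64,"dy":0.113,"dz":0.37,"rx":0,"ry":0,"rz":0},{"dx":-0.77,"dy":0.136,"dz":0.375,"rx":0,"ry":0,"rz":0},{"dx":-0.77,"dy":0.136,"dz":0.375,"rx":0,"ry":0,"rz":0}]'
python3 jar.py
python3 - <<'E'
from h import *
for n in("scene","wrist"):
    p=camera_params(n);im,d=get_image(n);P2=PIV+.056*UY
    h=cv2.cvtColor(im,cv2.COLOR_RGB2HSV);r=(((h[...,0]<8)|(h[...,0]>170))&(h[...,1]>120)&(h[...,2]>90))
    for a in(-20,0,20,60):print(n,a,proj(p,knob(np.radians(a),P2),n=="wrist").round(1))
    b=proj(p,P2,n=="wrist").astype(int);m=np.zeros(r.shape,bool);m[max(0,b[1]-60 if n=="scene" else 0):b[1]+(15 if n=="scene" else 260),b[0]-25:b[0]+25]=1
    v,u=np.where(r&m);print(len(u) and (u.min(),u.max(),v.min(),v.max()))
E
```

```text
time_s: 13.15
tool_pos: [0.6485, 0.0475, 0.0938]
tcp_rot: [-3.141, -0.007, 2.969]
contact_force: [-0.2, 0.0, 0.0]
finger_gap: 0.003
grasp_force: 0.0
time_s: 14.15
tool_pos: [0.576, 0.0622, 0.1378]
tcp_rot: [3.14, 0.007, 2.97]
contact_force: [2.8, 1.0, 2.7]
finger_gap: 0.001
grasp_force: 1.7
caps 416
[0.2062 0.2177 0.24   0.2762 0.3133]
extent [0.19973208 0.3265448 ]
scene -20 [275.6 183.3]
scene 0 [271.2 187.4]
scene 20 [266.9 195.2]
scene 60 [261.2 217.9]
(np.int64(271), np.int64(277), np.int64(185), np.int64(219))
wrist -20 [325.  179.4]
wrist 0 [324.7 235.3]
wrist 20 [324.  276.6]
wrist 60 [322.6 299.4]
(np.int64(307), np.int64(344), np.int64(176), np.int64(252))
```

The lever is about upright and the jars are unmoved. Next I push it on to the front and down.

```bash
python3 -m crank '[{"dx":-0.17,"dy":0.03,"dz":-0.01,"rx":0,"ry":0,"rz":0},{"dx":-0.25,"dy":0.043,"dz":-0.04,"rx":0,"ry":0,"rz":0},{"dx":-0.32,"dy":0.056,"dz":-0.08,"rx":0,"ry":0,"rz":0},{"dx":-0.39,"dy":0.068,"dz":-0.12,"rx":0,"ry":0,"rz":0},{"dx":-0.45,"dy":0.078,"dz":-0.17,"rx":0,"ry":0,"rz":0},{"dx":-0.51,"dy":0.088,"dz":-0.23,"rx":0,"ry":0,"rz":0},{"dx":-0.56,"dy":0.097,"dz":-0.3,"rx":0,"ry":0,"rz":0},{"dx":-0.58,"dy":0.1,"dz":-0.36,"rx":0,"ry":0,"rz":0}]'
python3 -m crank '[{"dx":0,"dy":0,"dz":-0.03,"rx":0,"ry":0,"rz":0},{"dx":0,"dy":0,"dz":-0.06,"rx":0,"ry":0,"rz":0},{"dx":0,"dy":0,"dz":-0.06,"rx":0,"ry":0,"rz":0}]'
```

```text
time_s: 15.3
tool_pos: [0.5184, 0.0721, 0.1032]
tcp_rot: [3.141, 0.003, 2.97]
contact_force: [-9.5, 0.0, 48.4]
finger_gap: 0.0
grasp_force: 19.0
time_s: 15.68
tool_pos: [0.5228, 0.0721, 0.1009]
tcp_rot: [3.139, 0.013, 2.97]
contact_force: [-3.5, 1.4, 40.9]
finger_gap: -0.004
grasp_force: 17.0
```

Firmly against the stop. Lift off, withdraw and check the angle and the row.

```bash
python3 -m crank '[{"dx":0,"dy":0,"dz":0.3,"rx":0,"ry":0,"rz":0},{"dx":0,"dy":0,"dz":0.7,"rx":0,"ry":0,"rz":0},{"dx":0,"dy":0,"dz":1,"rx":0,"ry":0,"rz":0},{"dx":-0.5,"dy":-0.3,"dz":1,"rx":0,"ry":0,"rz":0},{"dx":-1,"dy":-0.6,"dz":1,"rx":0,"ry":0,"rz":0},{"dx":-1,"dy":-1,"dz":1,"rx":0,"ry":0,"rz":0}]'
python3 -m crank '[{"dx":0,"dy":-0.5,"dz":0,"rx":0,"ry":0,"rz":0},{"dx":0,"dy":-1,"dz":0,"rx":0,"ry":0,"rz":0},{"dx":0,"dy":-1,"dz":0,"rx":0,"ry":0,"rz":0}]'
python3 jar.py
python3 - <<'E'
from h import *
P2=PIV+.056*UY;out=[]
for n in("scene","top"):
    p=camera_params(n);im,d=get_image(n);C=cloud(p,d)
    h=cv2.cvtColor(im,cv2.COLOR_RGB2HSV);r=(((h[...,0]<8)|(h[...,0]>170))&(h[...,1]>120)&(h[...,2]>90))
    b=proj(p,P2).astype(int);m=np.zeros(r.shape,bool);m[b[1]-45:b[1]+45,b[0]-18:b[0]+18]=1
    v,u=np.where(r&m);print(n,len(u) and (u.min(),u.max(),v.min(),v.max()),"pivot",proj(p,P2))
    for a in(-60,-50):print(a,proj(p,knob(np.radians(a),P2)).round(1))
    k=(v<v.min()+6) if n=="scene" else (v>v.max()-6);print("tip mean px",u[k].mean(),v[k].mean())
    out.append(cv2.resize(im[165:240,215:365] if n=="scene" else im[140:215,260:410],None,fx=5,fy=4)[:300])
cv2.imwrite("pics/fin.png",np.vstack(out)[:,:,::-1])
E
```

```text
time_s: 16.42
tool_pos: [0.4091, -0.0266, 0.1884]
tcp_rot: [3.14, -0.012, 2.972]
contact_force: [1.1, -0.4, 0.8]
finger_gap: -0.003
grasp_force: 0.0
time_s: 16.8
tool_pos: [0.4143, -0.1299, 0.1906]
tcp_rot: [3.141, -0.005, 2.965]
contact_force: [-0.0, 0.7, -0.1]
finger_gap: 0.001
grasp_force: 0.0
caps 438
[0.176  0.2077 0.2469 0.2617 0.2764 0.2929 0.3107]
extent [0.19520428 0.32659221]
scene (np.int64(271), np.int64(287), np.int64(184), np.int64(219)) pivot [274.05658672 214.69314543]
-60 [282.8 186.7]
-50 [281.4 184.5]
tip mean px 283.7837837837838 186.67567567567568
top (np.int64(338), np.int64(347), np.int64(171), np.int64(199)) pivot [344.62516924 174.19174032]
-60 [341.7 196.7]
-50 [342.5 193.3]
tip mean px 341.06060606060606 196.57575757575756
```

View pics/fin.png

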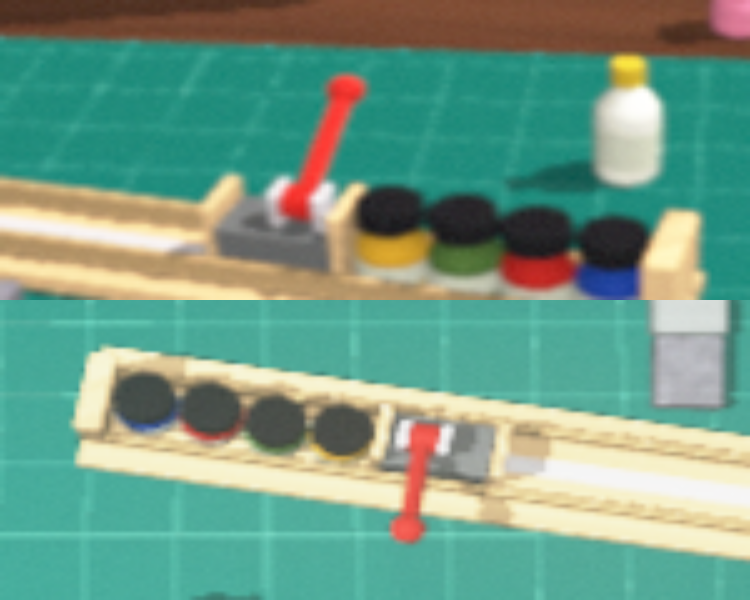

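The final view shows the lever at the front (knob at top px (341,196.6), prediction for fully locked (341.7,196.7)). The four jars are tight and upright between the bookend and the end wall, and the glue bottle and brush are unmoved.

```bash
python3 -c "
from plant import *
print(close_job())"
```

```text
the job is handed in; nothing more can be done
None
```

I flipped the lever back, pushed the four jars into a tight row against the end wall, then flipped the lever down fully to the front to lock it. The job was handed in at about 17 s, but no verdict came back. One caution: the wrist force read 48 N as the closed fingertips pressed the lever home, and I saw no sign that the gripper's body was touching anything.

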